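# Seat a resin specimen block and hold it in a ratchet clamp

### The job

Set the amber resin block flat and square in the pocket of the bench clamp and let go of it; then pump the clamp's orange trigger bar back and forth until the jaw's pad has come up to the block, and finish while holding the trigger squeezed so that the green band of the spring plunger stands at the sleeve's edge. Move the jaw only by its trigger, never press the plunger deep into its red band (the resin cracks), and leave the other blocks, the jar and the dishes where they are. The program ends still holding the trigger: on letting go, the jaw eases off.

Things in the scene. Friction and masses are not known exactly. Their poses are not given: they have to be found in the camera images.
- amber_block: Amber-coloured resin block with a small brown patch on top, 44 (its x) x 36 (its y) x 40 mm high, 76 g (varies), standing on the bench; origin: centre of its underside. It is taken across its 36 mm width. It stands in one of three places, the blue and grey blocks in the other two.
- clamp: Bench-mounted ratchet bar clamp, fixed; grey base plate 400 x 90 x 12 mm. Its x axis runs along the bar, from the pocket (-x end) to the trigger (+x end), z up. Origin: on the bench under the bar's centre line (plate from x -175 to +225 mm). The jaw closes towards -x. Two dark bar guides, 90 mm high, stand at x = 70 and 205 mm.
- pocket (a point): Centre of the pocket's floor, 12 mm above the bench at clamp x = -120 mm; axes as the clamp's. Pocket 49 (x) x 41 (y) mm inside: 2.5 mm play all round for the block laid with its 44 mm along clamp x (either way round). Lips 11 mm high, 5 mm thick, chamfered inside; at the -x end an anvil 44 mm high, 64 mm wide, against which the jaw presses the block.
- jaw (a joint): Travel of the jaw towards the block, m: 0 fully open to 0.095. The pad's face stands at clamp x = -23 mm minus this (plunger out), so it meets the seated block at about 0.075 to 0.078. It slides with 2.5 N of friction and stays where it is left if pushed back by no more than that; pressing the block harder, it eases back once the trigger is let go.
- carriage: Blue jaw carriage, 40 mm wide, top 76 mm above the bench, at clamp x 12 to 42 mm with the jaw at 0 (rides with joint jaw); not to be touched by the fingers. Its origin is at clamp x = 0 with the jaw at 0.
- pad: Black round pad, 24 mm across, 5 mm thick, on the spring plunger; centre 36 mm above the bench. Not to be touched by the fingers. Its origin is at clamp x = 0 with jaw and plunger at 0.
- pad_face (a point): Centre of the pad's face that presses on the block.
- plunger (a joint): How far the spring plunger (16 mm thick rod, coloured bands) is pressed into its sleeve, m: 0 out, 0.020 stop. 1000 N/m, so each mm is 1 N on the block. White band at the sleeve's edge from 0 to 0.005, green from 0.005 to 0.012, red beyond.
- trigger (a joint): Angle of the pump trigger, rad: 0 at rest (leaning 0.165 rad away from the pocket), up to 0.33 at its stop, pushed towards the pocket (-x of the clamp). Hinge at clamp x = 135 mm, 8 mm above the bench, axis along clamp y; the centre of the orange bar is 117 mm from it. A spring returns it (1.3 to 2.7 N at the bar).
- trigger_bar: Orange cross bar of the trigger on a black stem; its origin lies on the hinge. Pushed, it drives the jaw by a pawl at 0.57 of the bar's travel: up to 22 mm of jaw a full stroke, less 0 to 7 mm of slack until the pawl meets the next rung. On the return stroke the pawl slips back over the 7 mm rungs and the jaw stays behind.
- trigger_grip (a point): Centre of the orange bar: 18 mm thick, 56 mm long along clamp y, 123 to 125 mm above the bench; it can be pinched from above across clamp x (stem below it 10 mm thick there) or pushed from its far (+x) side.
- blue_block: Blue block of the same size, to be left alone; origin: centre of its underside.
- grey_block: Grey block of the same size, to be left alone; origin: centre of its underside.
- reagent_jar: Brown glass jar with white cap, 56 mm across, 85 mm high, to be left alone; origin: centre of its underside.
- dish_stack: Stack of three dishes, 88 mm across, 45 mm high, to be left alone; origin: centre of its underside.
Mind the look-alikes: they are no part of the job. Leave any pink or turquoise look-alike of the amber_block alone.

How it is judged:
By the outcome, as a careful person would: the job done as asked, in the order asked, and still so for the second after the job is handed in, while the arm keeps its last pose, push and grip.
It also fails if it takes over 72 s, if anything falls off the work surface, if the arm or the gripper's body presses on something with over 40 N, if the wrist force passes 120 N, or if a joint passes its speed limit or range.

### The arm

A 6-joint arm with a two-finger parallel gripper is mounted at the origin on the work surface. World frame = base frame: x ahead of the robot, y to its left, z up, the work surface at z = 0. Lengths are in mm, angles in rad, forces in N, time in s.
With the tool pointing down it reaches from about 275 to 825 mm from the base axis. Payload 4.9 kg.
Tool frame: the origin (TCP) lies on the centre line of the jaws, within the pads' length; the fingertips stand env.tip_extent ahead of it and the grasp point (between the pads) lies 5 mm behind it (env.tip_extent is the distance from the TCP to the fingertips, in mm); z points along the fingers, y is the line along which they close (so a half turn about z gives the same grasp; the last joint's range is limited). The gripper opens to 85 mm and grips with 20 to 120 N. Pads are 22 mm wide; open, the fingers measure 114 mm over their backs; the gripper's body (76 mm by 85 mm) begins 54 mm behind the grasp point. The pads swing forward as they close: fully open they stand 13 mm farther back than shut.
Start: joints at [-1.276, 0.326, -0.193, 1.052, 0, 1.437], TCP at [228.692, -500.218, 245.281] pointing down, gripper open.
Joint ranges: [-2.65, 2.65], [-0.97, 1.79], [-1.3, 1.35], [-1.93, 2.1], [-1.47, 1.37], [-3.14, 3.14]. Speed limits (rad/s): [2.57, 2.57, 3.14, 3.14, 3.14, 3.14].

### API

Orientations are given as a unit quaternion [x, y, z, w].
In Python, from station import monitor, read_camera, workorder, env gives the robot as it stands.
- The arm moves only by the shell command python3 -m pendant 'ROWS'. ROWS is JSON, a list that holds one entry, the list of rows, each a list of 7 numbers: the turn, a rotation vector about the tool's x, y, z in degrees, then the shift along the tool's x, y, z in cm, then the finger opening in cm, from 0 to 8.54. A call has 1 to 8 rows; each row is the pose to reach, as a shift and turn from the pose commanded when the call began, along the tool's axes at that moment; what a row does not reach only later rows make up. A row lasts 1/12 s, in which the tool goes at most 41.7 mm and 7.16 degrees, less where a joint would pass 70% of its speed; a pose out of reach is approached as far as the arm can. A call with a gripper value outside its range is refused whole. The fingers move at their own pace and stop on an object; the grip force is fixed at half the most. Time passes only in rows, so rows that repeat a pose let the fingers close. It gives the time, the measured TCP pose, the force, the opening and the grip force at its end, in the units of the state.
- monitor.observe(): the state, without advancing time (a new reading comes with each control period).
- read_camera(name): name is "scene" or "top" or "wrist"; returns a dict with "color" (384x512x3 uint8, red, green, blue), "mtx" (3x3 intrinsics, pixels), "R" (3x3) and "t" (3): a world point X has camera coordinates R X + t. Camera axes: x right, y down, z forward; pixel columns grow to the right and rows downward; lengths in mm; the calibration is good to about 2 mm. A picture is of the moment at which its call begins. There is no depth.
- workorder.finish_job(): hands the job in; it is judged then, once.
The state is a dict: "t": time; "joints": joint angles; "joint_vel": joint speeds; "joint_efforts": joint torques, N m; "position": TCP position; "tool_rot": TCP orientation; "force": force on the tool from outside, world axes, zero at the start; "wrist_torque": the same for the moment, N m; "grip_width": opening from 0.0 (shut) to 1.0 (fully open); "grip_force": force on a finger pad.
Only numpy, scipy, OpenCV 4.12 (cv2) and the standard library are available. Lean on these libraries where they do the work, as an engineer would, in place of code of your own. Each camera call takes 0.05 s, during which the arm holds its last target. There are 200 camera calls.

## Working session

There is one attempt and no reset: what is moved stays moved. The work goes in short steps, Python scripts to look and compute and a shell command to move; the robot and the scene stay as the last step left them, time stands still between calls to the robot, and variables do not carry over. Pictures are saved under pics/ and viewed, at most 10 in all, crops included, and the job is handed in when it is done.

```bash
ls; mkdir -p pics; python3 - <<'E'
from station import monitor, read_camera, env
import cv2
print(monitor.observe(), env.tip_extent)
for n in("top","scene"):
    d=read_camera(n); cv2.imwrite(f"pics/{n}0.png",d["color"][:,:,::-1]); print(n,d["mtx"].tolist(),d["R"].tolist(),d["t"].tolist())
E
```

```text
pics
{'t': 0.0, 'joints': array([-1.27620815e+00,  3.26948007e-01, -1.93598692e-01,  1.05195391e+00,
       -3.57196262e-06,  1.43661173e+00]), 'joint_vel': array([-8.95484118e-04,  6.78435752e-05,  1.39164578e-04,  3.70263684e-04,
       -3.68929774e-04, -1.88689160e-03]), 'joint_efforts': array([ 7.69863564e-04, -4.43401444e+01,  2.62438470e+01,  1.55103381e-02,
       -1.51598329e-04, -1.91807914e-05]), 'position': array([ 228.5220514 , -499.67579348,  244.49391799]), 'tool_rot': array([ 9.77106768e-01,  2.12747828e-01, -7.00501823e-05, -8.49258149e-04]), 'force': array([-0.05833597, -0.43902501,  0.69658903]), 'wrist_torque': array([-0.02138967, -0.0115618 , -0.04092702]), 'grip_force': 0.0, 'grip_width': 0.9992839336329866} 14.0
top [[453.12712776005753, 0.0, 260.5768270263677], [0.0, 453.12712776005753, 195.05783195670645], [0.0, 0.0, 1.0]] [[-0.0284214709030876, -0.9995482492376251, -0.00977330229265756], [-0.9799459517177194, 0.02979053833690408, -0.19702399736491671], [0.19722614356052853, 0.003977596208286288, -0.9803499513054741]] [-86.03232869106168, 561.262006469419, 1023.2458269107599]
scene [[350.56181754032565, 0.0, 255.69940487072634], [0.0, 350.56181754032565, 189.85682346678044], [0.0, 0.0, 1.0]] [[0.5620516534016275, 0.8270416042567746, 0.01000618493120479], [0.4565163884229037, -0.30011174291984083, -0.8375713276270411], [-0.6897033608804625, 0.47532633694126003, -0.5462363475641279]] [-233.0168538690189, -182.29056780906515, 1418.7116261394744]
```

View pics/top0.png

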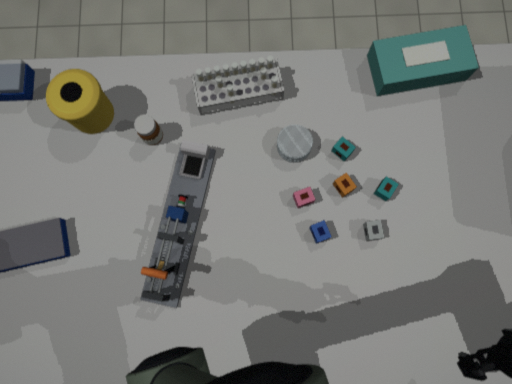

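View pics/scene0.png

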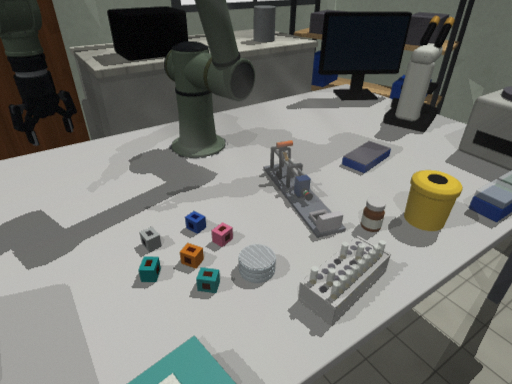

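Top view candidates: amber/orange block (345,185), pink (304,197), turquoise (343,149) and (386,188), blue (320,232), grey (375,230). By the description I choose (345,185). Next is a close crop to check it, alongside the clamp.

```bash
cat > h.py <<'E'
import numpy as np, cv2
from station import monitor, read_camera, env
def ray(d,uv,z):
    "pixels -> world points on plane z"
    uv=np.atleast_2d(np.float64(uv)); K,R,t=[np.array(d[k]) for k in("mtx","R","t")]
    c=-R.T@t; r=np.c_[uv,np.ones(len(uv))]@np.linalg.inv(K).T@R
    return c+r*((z-c[2])/r[:,2])[:,None]
def proj(d,X):
    K,R,t=[np.array(d[k]) for k in("mtx","R","t")]
    p=(np.atleast_2d(X)@R.T+t)@K.T; return p[:,:2]/p[:,2:]
def big(mask):
    n,l,s,c=cv2.connectedComponentsWithStats(mask.astype(np.uint8)); i=1+np.argmax(s[1:,4]); return l==i
E
python3 - <<'E'
from h import *
d=read_camera("top"); im=d["color"][:,:,::-1]
a=cv2.resize(im[165:205,325:365],(400,400),interpolation=cv2.INTER_NEAREST)
b=cv2.resize(im[140:310,135:220],(300,600),interpolation=cv2.INTER_CUBIC)
o=np.zeros((600,700,3),np.uint8); o[:400,:400]=a; o[:,400:]=b; cv2.imwrite("pics/c1.png",o)
h=cv2.cvtColor(d["color"],cv2.COLOR_RGB2HSV).astype(int)
m=(h[...,0]<20)&(h[...,1]>150)&(h[...,2]>60)
mm=np.zeros_like(m); mm[165:205,325:365]=1
print(h[172:198,345].tolist())
for nm,w,z in(("amber",(165,205,325,365),40),("bar",(255,285,135,175),124)):
    k=np.zeros_like(m); k[w[0]:w[1],w[2]:w[3]]=m[w[0]:w[1],w[2]:w[3]]; k=big(k)
    c=np.argwhere(k)[:,::-1]; r=cv2.minAreaRect(ray(d,c,z)[:,:2].astype(np.float32)); print(nm,k.sum(),c.mean(0),ray(d,c.mean(0),z),r)
E
```

```text
[[17, 32, 145], [15, 110, 144], [15, 173, 146], [15, 177, 150], [15, 180, 149], [15, 181, 145], [15, 185, 124], [12, 189, 81], [10, 213, 61], [8, 187, 60], [9, 191, 60], [7, 194, 59], [9, 203, 59], [7, 189, 62], [11, 194, 71], [13, 182, 98], [15, 183, 128], [15, 180, 146], [16, 182, 147], [16, 182, 147], [15, 179, 148], [15, 179, 140], [16, 180, 109], [14, 128, 72], [18, 34, 76], [30, 5, 110]]
amber 273 [344.44322344 184.42124542] [[ 581.68676661 -306.23019654   40.        ]] ((581.5956420898438, -305.4762878417969), (42.81834030151367, 41.715126037597656), 33.28324890136719)
bar 193 [154.27979275 272.43523316] [[381.48063448 131.26663934 124.        ]] ((382.2119445800781, 131.93519592285156), (54.98394775390625, 17.3759822845459), 76.16696166992188)
```

View pics/c1.png

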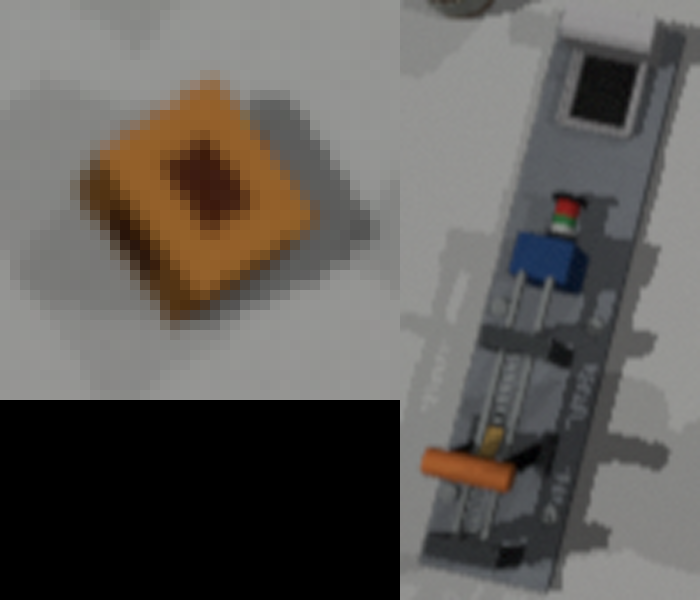

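Crop: the chosen block is amber with a brown patch. Its top corners are about (345.5,172.5), (356,186), (344.5,194) and (334,180.5), long side towards lower right. The clamp pocket is dark at about (193,166), and the orange bar is at (154,272).

```bash
python3 - <<'E'
from h import *
d=read_camera("top"); s=85/300.; np.set_printoptions(precision=2,suppress=True)
print("cam",-d["R"].T@d["t"])
A=ray(d,np.array([[210,80],[315,215],[200,297],[95,160]])/10.+[324.5,164.5],40)
print(A, A.mean(0)); e=A[1]-A[0]+A[2]-A[3]; f=A[3]-A[0]+A[2]-A[1]
print("long",np.hypot(*e[:2])/2,np.degrees(np.arctan2(e[1],e[0])),"short",np.hypot(*f[:2])/2,np.degrees(np.arctan2(f[1],f[0])))
def B(p,z): return ray(d,np.array(p)*s+[134.5,139.5],z)
P=B([[422,560],[550,590],[683,35],[560,15]],12); print(P)
for i,j in((0,1),(1,2),(0,3)): v=P[j]-P[i]; print(np.hypot(*v[:2]),np.degrees(np.arctan2(v[1],v[0])))
L=B([[580,53],[643,62],[629,130],[566,118]],23); print("lipin",L,L.mean(0))
# plate corner by bounding: gradient edges
g=cv2.cvtColor(d["color"],cv2.COLOR_RGB2GRAY)
seg=cv2.createLineSegmentDetector().detect(g[140:310,135:220].copy())[0][:,0]
for q in seg:
    w=ray(d,np.array([[q[0],q[1]],[q[2],q[3]]])+[135,140],12)[:,:2]; v=w[1]-w[0]; 
    if np.hypot(*v)>50: print(w.ravel(),np.hypot(*v),np.degrees(np.arctan2(v[1],v[0])))
E
```

```text
cam [ 345.75 -106.78 1112.88]
[[ 611.31 -310.73   40.  ]
 [ 576.92 -333.88   40.  ]
 [ 557.55 -304.8    40.  ]
 [ 592.2  -281.57   40.  ]] [ 584.5  -307.74   40.  ]
long 41.58494201464116 -146.10748837238887 short 34.89842422265324 123.46117217546409
[[ 318.52  -79.81   12.  ]
 [ 296.55 -164.87   12.  ]
 [ 679.58 -275.91   12.  ]
 [ 697.28 -188.64   12.  ]]
87.85659102134703 -104.48178459309007
398.7957269032256 -16.167146791759205
394.08058167677234 -16.03108264410718
lipin [[ 665.29 -200.75   23.  ]
 [ 657.3  -244.89   23.  ]
 [ 608.27 -232.5    23.  ]
 [ 618.28 -188.81   23.  ]] [ 637.29 -216.74   23.  ]
[326.03 191.65 375.85 179.65] 51.24588318756324 -13.547979502703537
[444.05 162.81 517.02 145.49] 75.00372946656054 -13.352947154757956
[681.27   5.4  540.67  38.86] 144.52562076939466 166.6118583106212
[385.63 134.07 397.74 184.41] 51.77906107859547 76.46869520936791
[694.57 101.08 673.25  39.81] 64.87358945810894 -109.1839091321875
[614.75  48.42 666.98  35.44] 53.816568416516745 -13.952781550644847
[559.57 136.38 694.51 101.93] 139.26271891824916 -14.322956251082648
[444.66  67.06 395.76  80.17] 50.628631366809756 164.98574240363095
[545.44  47.64 659.93  19.66] 117.85271330230941 -13.730379206876702
[493.32 187.12 549.29 177.55] 56.783785454650896 -9.705201393113533
```

```bash
python3 - <<'E'
from h import *
d=read_camera("top"); s=85/300.; np.set_printoptions(precision=2,suppress=True)
def B(p,z): return ray(d,(np.array(p)-[400,0])*s+[134.5,139.5],z)
P=B([[422,560],[550,590],[683,35],[560,15]],12); print(P)
for i,j in((0,1),(1,2),(0,3)): v=P[j]-P[i]; print(np.hypot(*v[:2]),np.degrees(np.arctan2(v[1],v[0])))
L=B([[580,53],[643,62],[629,130],[566,118]],23); print("lipin",L.mean(0))
# clamp axis (towards pocket) and estimates
for a in (-13.4,-13.8):
    u=np.array([np.cos(np.radians(a)),np.sin(np.radians(a))]); n=np.array([-u[1],u[0]])
    bar=np.array([381.9,131.6]); print(a,"pocket from bar",bar+u*(154.2+120)," from near edge",P[:2,:2].mean(0)+u*345)
# amber refine: bright top mask
h=cv2.cvtColor(d["color"],cv2.COLOR_RGB2HSV).astype(int)[165:205,325:365]
br=big((h[...,0]<14)&(h[...,1]>150)&(h[...,2]<90)&(np.indices((40,40))[0]<24)&(np.indices((40,40))[1]>14))
c=np.argwhere(br)[:,::-1].mean(0)+[325,165]; print("patch",c,ray(d,c,40),br.sum())
top=big((h[...,2]>135)&(h[...,1]>130)&(h[...,0]<25)); q=cv2.convexHull(np.argwhere(top)[:,::-1].astype(np.float32)+np.float32([325,165]))[:,0]
print("top",cv2.minAreaRect(ray(d,q,40)[:,:2].astype(np.float32)))
R=d["R"]
from scipy.spatial.transform import Rotation as Ro
o=monitor.observe(); print(Ro.from_quat(o["tool_rot"]).as_matrix())
E
```

```text
[[326.11 189.4   12.  ]
 [304.05 102.95  12.  ]
 [688.58  10.49  12.  ]
 [706.36  98.95  12.  ]]
89.21079291624937 -104.31384312814374
395.48991407845944 -13.520903149983882
390.85795561191077 -13.379370751261186
lipin [646.05  65.08  23.  ]
-13.4 pocket from bar [648.64  68.05]  from near edge [650.69  66.22]
-13.8 pocket from bar [648.19  66.19]  from near edge [650.12  63.88]
patch [345.24 182.85] [[ 585.52 -308.4    40.  ]] 34
top ((585.1271362304688, -308.21881103515625), (39.7254524230957, 32.92950439453125), 31.924423217773438)
[[ 0.91  0.42 -0.  ]
 [ 0.42 -0.91  0.  ]
 [ 0.   -0.   -1.  ]]
```

```bash
python3 -m pendant '[[[0,0,-4,10,-0.7,2,6],[0,0,-8,20,-1.3,4,6],[0,0,-8,30,-2,6,6],[0,0,-8,40.4,-2.6,9.5,6],[0,0,-8,40.4,-2.6,9.5,6],[0,0,-8,40.4,-2.6,9.5,6],[0,0,-8,40.4,-2.6,9.5,6],[0,0,-8,40.4,-2.6,9.5,6]]]'; python3 - <<'E'
from h import *
print(monitor.observe())
E
```

```text
t: 0.92
position: [516.2, -345.2, 169.7]
tool_rot: [0.96, 0.28, -0.0, 0.0]
force: [0.4, -1.1, -0.2]
grip_width: 0.704
grip_force: 0.0
{'t': 0.9167, 'joints': array([-7.08107578e-01,  5.11549397e-01, -1.06061411e-01,  9.53202880e-01,
       -9.08269987e-05,  1.86499592e+00]), 'joint_vel': array([ 0.7466183 ,  0.48793754,  0.48641806, -0.01215341, -0.00564415,
        0.74370825]), 'joint_efforts': array([ -1.79932527, -55.7196629 ,  22.75359571,   0.30229166,
         0.11885609,  -0.60000334]), 'position': array([ 516.22660133, -345.15643119,  169.73204791]), 'tool_rot': array([ 9.59873770e-01,  2.80432423e-01, -4.27713794e-05,  1.75599576e-05]), 'force': array([ 0.36583226, -1.09580225, -0.18038603]), 'wrist_torque': array([-0.07102815, -0.00640835,  0.01460593]), 'grip_force': 0.0, 'grip_width': 0.7038535786195389}
```

```bash
python3 -m pendant '[[[0,0,0,0,0,0,6],[0,0,0,0,0,0,6],[0,0,0,0,0,0,6]]]'; python3 - <<'E'
from h import *
d=read_camera("wrist"); o=monitor.observe(); print(o["position"],o["tool_rot"])
cv2.imwrite("pics/w1.png",d["color"][:,:,::-1]); print("cam",-d["R"].T@d["t"],proj(d,[[585,-308,40],[585,-308,0]]))
E
```

```text
t: 1.17
position: [514.4, -346.2, 170.0]
tool_rot: [0.96, 0.281, -0.0, -0.0]
force: [0.4, 0.1, -0.0]
grip_width: 0.7
grip_force: 0.0
[ 514.02950003 -346.86977163  170.3602548 ] [ 9.59978861e-01  2.80072343e-01 -2.60874685e-04 -1.63752967e-05]
cam [ 580.93179979 -303.79780974  297.55568624] [[264.9552169   76.08707658]
 [263.8713907   76.31768333]]
```

View pics/w1.png

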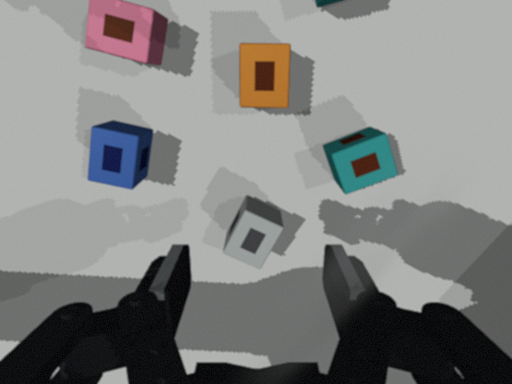

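Wrist view: the amber block's top spans (240–290, 43–107), already almost square to the tool. Pink, blue, turquoise and grey are well clear.

```bash
cat >> h.py <<'E'
from scipy.spatial.transform import Rotation as Ro
def totool(dw):
    o=monitor.observe(); return Ro.from_quat(o["tool_rot"]).as_matrix().T@np.array(dw)
E
python3 - <<'E'
from h import *
d=read_camera("wrist"); o=monitor.observe(); h=cv2.cvtColor(d["color"],cv2.COLOR_RGB2HSV).astype(int)
m=(h[...,0]<22)&(h[...,1]>130); m[:,:220]=0; m[:,320:]=0; m[150:]=0; m=big(m)
q=np.argwhere(m)[:,::-1]; r=cv2.minAreaRect(ray(d,q,40)[:,:2].astype(np.float32)); print(r)
R=Ro.from_quat(o["tool_rot"]).as_matrix(); print("yaw x",np.degrees(np.arctan2(R[1,0],R[0,0])))
c=np.array([*r[0],28]); print("tool shift mm",totool(c-o["position"]))
E
```

```text
((584.6614990234375, -307.49444580078125), (42.5938720703125, 34.88261413574219), 32.011314392089844)
yaw x 32.47933089778618
tool shift mm [ 81.15679124   4.42948113 142.64454509]
```

```bash
python3 -m pendant '[[[0,0,0.4,4,0.2,3,6],[0,0,0.4,8.1,0.45,6,6],[0,0,0.4,8.1,0.45,9,6],[0,0,0.4,8.1,0.45,11,6],[0,0,0.4,8.1,0.45,12.5,6],[0,0,0.4,8.1,0.45,13.6,6],[0,0,0.4,8.1,0.45,14.2,6],[0,0,0.4,8.1,0.45,14.2,6]]]' && python3 -m pendant '[[[0,0,0,0,0,0,4],[0,0,0,0,0,0,3],[0,0,0,0,0,0,3],[0,0,0,0,0,0,3],[0,0,0,0,0,0,3],[0,0,0,0,0,0,3]]]'
```

```text
t: 1.93
position: [584.2, -307.4, 27.7]
tool_rot: [0.961, 0.276, -0.0, -0.0]
force: [-0.6, -0.4, 0.0]
grip_width: 0.705
grip_force: 0.0
t: 2.43
position: [586.4, -307.7, 30.2]
tool_rot: [0.961, 0.277, 0.001, 0.001]
force: [-0.0, -0.3, 6.1]
grip_width: 0.413
grip_force: 61.1
```

```bash
python3 -m pendant '[[[0,0,0,0,0,-2,3],[0,0,0,0,0,-5,3],[0,0,-7,0,0,-8,3],[0,0,-14,0,0,-11,3],[0,0,-21,0,0,-12,3],[0,0,-28,0,0,-12,3],[0,0,-35,0,0,-12,3],[0,0,-42,0,0,-12,3]]]' && python3 -m pendant '[[[0,0,-6,3,0.1,0,3],[0,0,-12,6,0.2,0,3],[0,0,-18,9.5,0.3,0,3],[0,0,-24,13,0.4,0,3],[0,0,-30,16,0.5,0,3],[0,0,-36,18,0.6,0,3],[0,0,-42,19,0.6,0,3],[0,0,-46,19,0.6,0,3]]]'; python3 - <<'E'
from h import *
o=monitor.observe();R=Ro.from_quat(o["tool_rot"]).as_matrix(); y=np.degrees(np.arctan2(R[1,0],R[0,0])); print("yaw x",y,166.5-y, totool([648,66,120]-o["position"]),o["joints"])
E
```

```text
t: 3.1
position: [585.5, -306.6, 149.1]
tool_rot: [0.796, 0.605, 0.0, 0.0]
force: [0.4, 0.2, -0.7]
grip_width: 0.409
grip_force: 60.3
t: 3.77
position: [643.5, -122.3, 148.4]
tool_rot: [0.495, 0.869, 0.0, -0.0]
force: [0.3, -0.1, -1.5]
grip_width: 0.41
grip_force: 60.3
yaw x 120.6611960432734 45.83880395672659 [159.60769009  99.88450148  28.59442988] [-0.30081091  0.59004512 -0.02816054  0.95279851  0.00099031  0.73484673]
```

```bash
python3 -m pendant '[[[0,0,-6,1.5,2.5,0,3],[0,0,-13,3,5,0,3],[0,0,-20,4.5,7.5,0,3],[0,0,-27,6,10.5,0,3],[0,0,-34,7.7,13,0,3],[0,0,-41,9,15,0,3],[0,0,-45.8,9.7,16.4,0,3],[0,0,-45.8,9.7,16.4,0,3]]]' && python3 -m pendant '[[[0,0,0,0,0,0,3],[0,0,0,0,0,0,3]]]'; python3 - <<'E'
from h import *
d=read_camera("wrist"); o=monitor.observe(); R=Ro.from_quat(o["tool_rot"]).as_matrix(); y=np.degrees(np.arctan2(R[1,0],R[0,0])); print("yaw x",y,o["position"],o["joints"],proj(d,[[648,66,12]]))
cv2.imwrite("pics/w2.png",cv2.cvtColor(d["color"],cv2.COLOR_RGB2BGR))
E
```

```text
t: 4.43
position: [737.0, 44.6, 148.0]
tool_rot: [0.119, 0.993, 0.001, 0.0]
force: [0.0, 0.2, -0.0]
grip_width: 0.405
grip_force: 60.3
t: 4.6
position: [735.5, 40.3, 148.1]
tool_rot: [0.123, 0.992, -0.0, -0.0]
force: [-0.1, -0.1, 0.4]
grip_width: 0.406
grip_force: 60.3
yaw x 165.85255715820674 [735.48077369  39.79033698 148.25857493] [-4.58902614e-02  7.45351673e-01  2.58345139e-01  1.08440752e+00
 -3.86717078e-04  2.01029184e-01] [[262.03429919  61.04005708]]
```

View pics/w2.png

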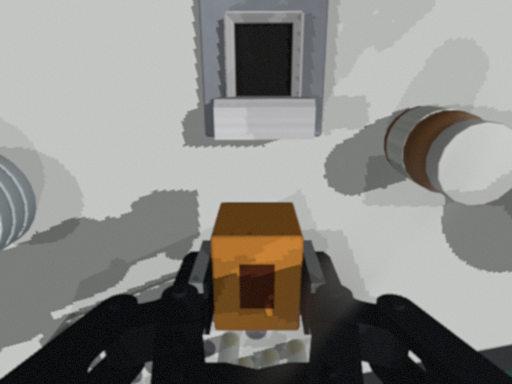

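Wrist view: the pocket rim spans (224–304, 10–98), the anvil is at (214–316, 98–138), and the plate edges are at columns 201 and 327. The held block's top is about (212–302, 236–328), looking square in the grip.

```bash
python3 - <<'E'
from h import *
np.set_printoptions(precision=1,suppress=True)
d=read_camera("wrist"); o=monitor.observe(); g=cv2.GaussianBlur(cv2.cvtColor(d["color"],cv2.COLOR_RGB2GRAY),(3,3),0).astype(int)
h=cv2.cvtColor(d["color"],cv2.COLOR_RGB2HSV).astype(int)
for r in(30,60,85):
    p=np.diff(g[r-1:r+2,190:340].mean(0)); print(r,[(190+i,round(p[i])) for i in range(1,148) if abs(p[i])>12 and abs(p[i])>=abs(p[i-1]) and abs(p[i])>abs(p[i+1])])
for c in(250,264,280):
    p=np.diff(g[:160,c-1:c+2].mean(1)); print(c,[(i,round(p[i])) for i in range(1,158) if abs(p[i])>9 and abs(p[i])>=abs(p[i-1]) and abs(p[i])>abs(p[i+1])])
# block column profile
print([(r,*h[r,225]) for r in range(200,336,4)])
for r in(250,315): 
    m=np.where((h[r,:,0]<22)&(h[r,:,1]>140)&(h[r,:,2]>90))[0]; print(r,m.min(),m.max())
E
```

```text
30 [(194, -25), (216, -17), (224, 26), (234, -46), (292, 35), (303, -18), (327, 19)]
60 [(196, -25), (218, -15), (225, 25), (235, -46), (292, 35), (302, -18), (325, 19)]
85 [(197, -26), (226, 25), (236, -44), (291, 37), (302, -17), (324, 18)]
250 [(10, 15), (12, -11), (22, -33), (95, 23), (98, 28), (139, -24), (145, 25)]
264 [(9, 14), (12, -11), (22, -33), (95, 25), (98, 28), (139, -20), (146, 15)]
280 [(10, 16), (22, -39), (95, 25), (97, 25)]
[(200, np.int64(60), np.int64(4), np.int64(198)), (204, np.int64(16), np.int64(203), np.int64(89)), (208, np.int64(16), np.int64(191), np.int64(92)), (212, np.int64(16), np.int64(200), np.int64(92)), (216, np.int64(16), np.int64(200), np.int64(93)), (220, np.int64(16), np.int64(195), np.int64(93)), (224, np.int64(16), np.int64(203), np.int64(93)), (228, np.int64(15), np.int64(184), np.int64(94)), (232, np.int64(16), np.int64(197), np.int64(92)), (236, np.int64(16), np.int64(194), np.int64(137)), (240, np.int64(15), np.int64(189), np.int64(179)), (244, np.int64(16), np.int64(188), np.int64(180)), (248, np.int64(16), np.int64(188), np.int64(180))
[... 394 characters left out ...]
np.int64(101)), (284, np.int64(16), np.int64(184), np.int64(104)), (288, np.int64(17), np.int64(190), np.int64(106)), (292, np.int64(17), np.int64(188), np.int64(106)), (296, np.int64(17), np.int64(194), np.int64(104)), (300, np.int64(17), np.int64(183), np.int64(107)), (304, np.int64(17), np.int64(196), np.int64(104)), (308, np.int64(16), np.int64(189), np.int64(105)), (312, np.int64(17), np.int64(193), np.int64(111)), (316, np.int64(16), np.int64(185), np.int64(128)), (320, np.int64(17), np.int64(196), np.int64(125)), (324, np.int64(16), np.int64(194), np.int64(125)), (328, np.int64(16), np.int64(189), np.int64(127)), (332, np.int64(60), np.int64(5), np.int64(159))]
250 211 302
315 215 298
```

```bash
python3 - <<'E'
from h import *
np.set_printoptions(precision=2,suppress=True)
d=read_camera("wrist"); o=monitor.observe(); R=Ro.from_quat(o["tool_rot"]).as_matrix()
r=np.array([30,60,85.]);Lc=np.array([224.7,225.6,226.5]);Rc=np.array([303.6,302.7,302.2])
L=ray(d,np.c_[Lc,r],23);Q=ray(d,np.c_[Rc,r],23); T=np.linalg.inv(R)
tl=lambda P:(P-o["position"])@R
l,q=tl(L),tl(Q); print("tool frame L",l,"R",q,"width",q[:,1]-l[:,1])
mid=(l+q)/2; s=np.polyfit(mid[:,0],mid[:,1],1); print("yaw of pocket in tool deg",np.degrees(np.arctan(s[0])))
far=tl(ray(d,[[264,10]],23))[0]; inn=tl(ray(d,[[264,22.3]],23))[0]; an=[tl(ray(d,[[264,98]],z))[0][0] for z in(44,56)]
print("far outer",far,"far inner",inn,"anvil edge",an)
cx=far[0]-29.5; print("pocket tool xy",cx,np.polyval(s,cx))
# block in tool frame, top at z=TCP+10
z=o["position"][2]+9.8
b=tl(ray(d,[[212,242],[303,242],[216,329.5],[298.5,329.5],[257,237],[257,329.5]],z)); print("block",b)
c=(b[4]+b[5])/2; print("block centre",c, "len",b[4,0]-b[5,0])
# plate mid
P=tl(ray(d,[[325.5,60],[324.5,85],[327.5,30]],12)); print("plate edge",P)
E
```

```text
tool frame L [[110.27 -21.64 125.47]
 [ 91.36 -21.55 125.47]
 [ 74.85 -21.37 125.47]] R [[110.29  31.47 125.46]
 [ 91.38  31.65 125.46]
 [ 74.87  31.99 125.45]] width [53.11 53.2  53.36]
yaw of pocket in tool deg -0.6373937380987807
far outer [122.39   4.73 125.47] far inner [114.99   4.78 125.47] anvil edge [np.float64(67.09435803520134), np.float64(67.72376208800176)]
pocket tool xy 92.88875801894618 5.080960751893409
block [[ 20.25 -17.01  -9.79]
 [ 20.28  17.49  -9.8 ]
 [-19.9  -16.93  -9.8 ]
 [-19.87  17.31  -9.81]
 [ 22.35   0.05  -9.8 ]
 [-19.88   0.08  -9.8 ]]
block centre [ 1.23  0.07 -9.8 ] len 42.23173732449095
plate edge [[ 91.91  49.45 136.45]
 [ 74.69  49.78 136.45]
 [111.65  49.62 136.46]]
```

```bash
python3 -m pendant '[[[0,0,-0.6,3,0.2,0,3],[0,0,-0.6,6,0.4,0,3],[0,0,-0.6,8.5,0.5,2,3],[0,0,-0.6,9.1,0.5,4.5,3],[0,0,-0.6,9.1,0.5,6.5,3],[0,0,-0.6,9.1,0.5,7,3],[0,0,-0.6,9.1,0.5,7,3]]]' && python3 -m pendant '[[[0,0,0,0,0,0.7,3],[0,0,0,0,0,1.4,3],[0,0,0,0,0,2,3],[0,0,0,0,0,2.4,3],[0,0,0,0,0,2.4,3]]]'; python3 - <<'E'
from h import *
o=monitor.observe(); print(o["position"],o["force"],o["wrist_torque"])
d=read_camera("scene"); p=proj(d,[[648,66,40]])[0].astype(int); print(p)
cv2.imwrite("pics/s2.png",cv2.resize(d["color"][p[1]-60:p[1]+50,p[0]-75:p[0]+75,::-1],None,fx=5,fy=5,interpolation=cv2.INTER_CUBIC))
E
```

```text
t: 5.33
position: [647.6, 67.0, 77.0]
tool_rot: [0.118, 0.993, -0.0, -0.002]
force: [0.2, -0.2, -1.0]
grip_width: 0.41
grip_force: 60.3
t: 5.75
position: [648.7, 67.6, 53.4]
tool_rot: [0.117, 0.993, -0.0, -0.0]
force: [0.1, -0.1, -0.7]
grip_width: 0.405
grip_force: 60.4
[648.69631138  67.59507241  53.39246776] [ 0.08840686 -0.09866019 -0.68421199] [ 0.07189037 -0.03621932 -0.02397887]
[322 211]
```

```bash
python3 -m pendant '[[[0,0,0,0,0,0.3,3],[0,0,0,0,0,0.6,3],[0,0,0,0,0,0.9,3],[0,0,0,0,0,1.1,3],[0,0,0,0,0,1.1,3],[0,0,0,0,0,1.1,3]]]'
```

```text
t: 6.3
position: [648.8, 67.7, 43.1]
tool_rot: [0.117, 0.993, -0.0, -0.0]
force: [0.7, 0.6, -0.2]
grip_width: 0.411
grip_force: 60.4
```

View pics/s2.png

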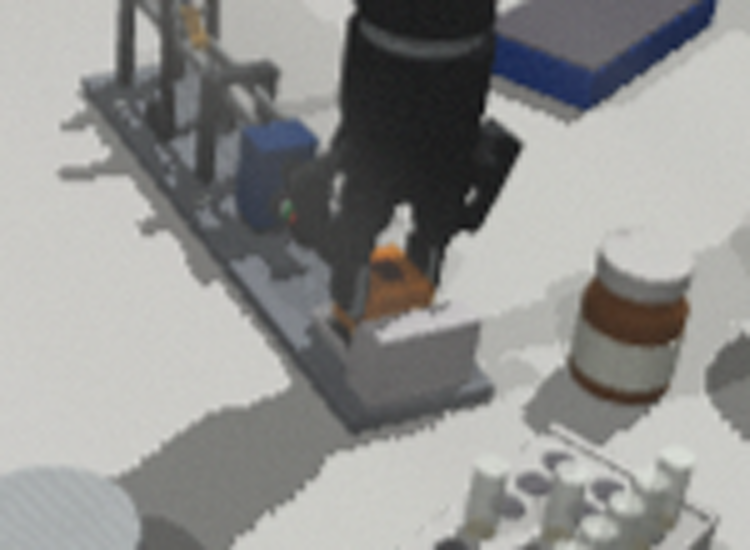

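Scene crop (taken before the last lowering): the block stands over the pocket between the lips, behind the anvil. The last lowering met no force, so the block is in the pocket. Next I set it down, release it and rise.

```bash
python3 -m pendant '[[[0,0,0,0,0,0.1,3],[0,0,0,0,0,0.1,3],[0,0,0,0,0,0.1,4],[0,0,0,0,0,0.1,5.5],[0,0,0,0,0,0.1,5.5],[0,0,0,0,0,0.1,5.5]]]' && python3 -m pendant '[[[0,0,0,0,0,-1,5.5],[0,0,0,0,0,-3,5.5],[0,0,0,-3,0,-6,5.5],[0,0,0,-6,0,-9,5.5],[0,0,0,-9,0,-11,5.5],[0,0,0,-9,0,-11,5.5],[0,0,0,-9,0,-11,5.5],[0,0,0,-9,0,-11,5.5]]]'; python3 - <<'E'
from h import *
d=read_camera("wrist"); o=monitor.observe(); print(o["position"],o["joints"])
cv2.imwrite("pics/w3.png",cv2.cvtColor(d["color"],cv2.COLOR_RGB2BGR))
E
```

```text
t: 6.8
position: [649.1, 67.7, 42.5]
tool_rot: [0.117, 0.993, 0.0, 0.0]
force: [-0.5, 0.6, 0.2]
grip_width: 0.64
grip_force: 0.0
t: 7.47
position: [735.6, 46.8, 151.9]
tool_rot: [0.117, 0.993, -0.0, -0.001]
force: [-1.0, -0.2, 0.2]
grip_width: 0.641
grip_force: 0.0
[734.71429404  47.06800094 151.12106833] [-3.62085641e-02  7.44945432e-01  2.65001602e-01  1.09409425e+00
  1.18393547e-04  1.97979538e-01]
```

View pics/w3.png

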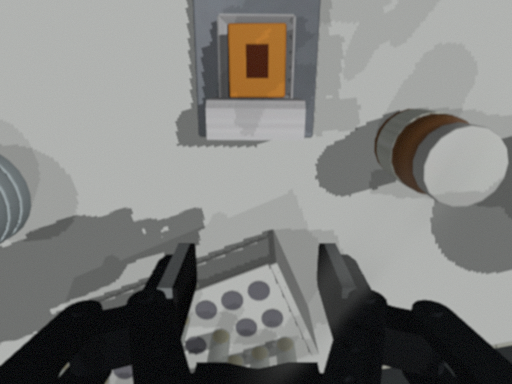

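Wrist view: the amber block sits flat and square in the pocket, top (228–287, 24–98), with the rim visible evenly around it. Next is the trigger.

```bash
python3 -m pendant '[[[0,0,0,4,0,-2,5],[0,0,-7,8,0,-4.9,5],[0,0,-14,12,0,-4.9,5],[0,0,-21,16,0,-4.9,5],[0,0,-28,20,0,-4.9,5],[0,0,-35,24,0,-4.9,5],[0,0,-42,28,0,-4.9,5],[0,0,-49,31,0,-4.9,5]]]' && python3 -m pendant '[[[0,0,-7,0,0,0,5],[0,0,-14,0,0,0,5],[0,0,-21,0,0,0,5],[0,0,-28,0,0,0,5],[0,0,-35,0,0,0,5],[0,0,-41,0,0,0,5],[0,0,-41,0,0,0,5],[0,0,-41,0,0,0,5]]]'; python3 - <<'E'
from h import *
o=monitor.observe();R=Ro.from_quat(o["tool_rot"]).as_matrix(); y=np.degrees(np.arctan2(R[1,0],R[0,0]))%360; print("yaw x",y,256.5-y, totool([381.7,131.5,117]-o["position"]),o["position"],o["joints"])
E
```

```text
t: 8.18
position: [428.6, 119.3, 199.8]
tool_rot: [-0.309, 0.951, 0.001, -0.003]
force: [-1.1, 0.5, 0.4]
grip_width: 0.586
grip_force: 0.0
t: 8.85
position: [433.1, 118.8, 200.5]
tool_rot: [-0.619, 0.786, 0.001, -0.001]
force: [0.3, 0.5, -0.1]
grip_width: 0.589
grip_force: 0.0
yaw x 256.4380726430686 0.06192735693139184 [-0.3047446  52.79688824 83.60712871] [433.14959419 118.84069587 200.48914615] [ 1.03149203e-01  1.81792086e-01 -5.09997468e-01  8.81365728e-01
  3.17313614e-05 -1.23094603e+00]
```

```bash
python3 -m pendant '[[[0,0,0,0,3,0,5],[0,0,0,0,5.3,2,5],[0,0,0,0,5.3,4,5],[0,0,0,0,5.3,5.5,5],[0,0,0,0,5.3,7,5],[0,0,0,0,5.3,8.3,5],[0,0,0,0,5.3,8.3,5],[0,0,0,0,5.3,8.3,5]]]' && python3 -m pendant '[[[0,0,0,0,0,0,2.6],[0,0,0,0,0,0,2.6],[0,0,0,0,0,0,2.6],[0,0,0,0,0,0,2.6]]]'; python3 - <<'E'
from h import *
o=monitor.observe(); print(o["position"],o["force"])
d=read_camera("top"); b=d["color"][140:310,135:235,::-1]
cv2.imwrite("pics/t2.png",cv2.resize(b,None,fx=3.5,fy=3.5,interpolation=cv2.INTER_CUBIC))
E
```

```text
t: 9.52
position: [382.1, 131.0, 117.8]
tool_rot: [-0.619, 0.785, 0.001, -0.001]
force: [0.2, 0.4, -0.5]
grip_width: 0.589
grip_force: 0.0
t: 9.85
position: [383.9, 131.2, 118.9]
tool_rot: [-0.619, 0.785, -0.0, 0.001]
force: [0.2, 0.3, -0.0]
grip_width: 0.302
grip_force: 0.0
[383.88547226 131.17871054 118.89376527] [ 0.24373703  0.26627048 -0.00407109]
```

View pics/t2.png

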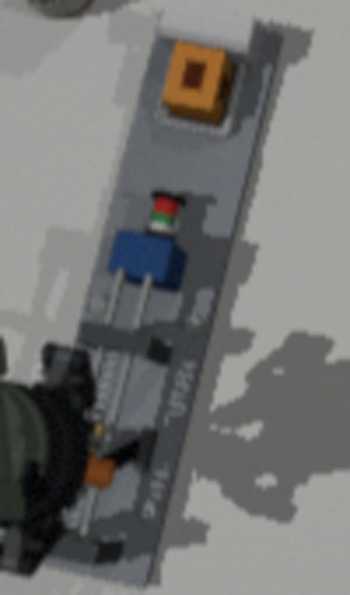

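Top crop: the block is in the pocket (~(198,80)), the carriage is at (148,260), the plunger bands are white, green and red at (163,215), and the bar is caged between the fingers. Pumping starts with one measured stroke.

```bash
cat > m.py <<'E'
from h import *
np.set_printoptions(precision=1,suppress=True)
d=read_camera("top"); o=monitor.observe(); h=cv2.cvtColor(d["color"],cv2.COLOR_RGB2HSV).astype(int)
w=np.zeros(h.shape[:2],bool); w[140:290,140:225]=1
X=np.array([-.9724,.2334]); Y=np.array([.2334,.9724]); O=np.array([648.2,67.4])+120*X
cl=lambda q,z: np.array([(p[:2]-O)@np.c_[X,Y] for p in ray(d,q,z)])
def rep(n,m,z):
    m=m&w
    if m.sum()<3: print(n,"none"); return
    q=cl(np.argwhere(big(m))[:,::-1],z); print(n,m.sum(),"x %.1f..%.1f mean %.1f y %.1f"%(q[:,0].min(),q[:,0].max(),q[:,0].mean(),q[:,1].mean()))
H,S,V=h[...,0],h[...,1],h[...,2]
rep("blue",(abs(H-110)<12)&(S>130),76)
rep("green",(H>45)&(H<85)&(S>80),44)
rep("red",((H<6)|(H>172))&(S>150)&(V>70),44)
rep("amber",(H>8)&(H<22)&(S>130)&(V>100)&(np.indices(H.shape)[0]<200),52)
print("t",o["t"],"tcp clamp x",(o["position"][:2]-O)@X,"z",o["position"][2],"f",o["force"],"f along x",o["force"][:2]@X)
E
python3 m.py; python3 -m pendant '[[[0,0,0,0,-1,0,2.6],[0,0,0,0,-2,0,2.6],[0,0,0,0,-3,0,2.6],[0,0,0,0,-3.7,0,2.6],[0,0,0,0,-4,0,2.6],[0,0,0,0,-4,0,2.6]]]'; python3 m.py
```

```text
blue 245 x -2.0..30.0 mean 13.4 y -6.2
green 18 x -21.4..-17.1 mean -19.1 y -2.4
red 23 x -33.8..-24.3 mean -28.8 y -1.9
amber 217 x -141.4..-97.8 mean -119.4 y -1.0
t 9.95 tcp clamp x 152.09883958853288 z 118.66934268318795 f [ 0.  -0.2 -0.7] f along x -0.08017540177421248
t: 10.45
position: [422.6, 121.5, 117.8]
tool_rot: [-0.619, 0.785, 0.0, -0.0]
force: [-2.9, 0.1, -1.1]
grip_width: 0.304
grip_force: 1.3
blue 244 x -22.7..10.8 mean -6.8 y -6.7
green 22 x -42.0..-37.7 mean -39.7 y -3.0
red 23 x -54.0..-44.8 mean -49.2 y -2.2
amber 222 x -141.4..-97.8 mean -119.5 y -1.1
t 10.5 tcp clamp x 112.08715642791203 z 117.90431586943197 f [-2.  -0.4 -0.6] f along x 1.8525110009067318
```

```bash
python3 -m pendant '[[[0,0,0,0,1,0,2.6],[0,0,0,0,2,0,2.6],[0,0,0,0,3,0,2.6],[0,0,0,0,4,0,2.6],[0,0,0,0,4.1,0,2.6],[0,0,0,0,4.1,0,2.6],[0,0,0,0,4.1,0,2.6]]]' && python3 m.py && python3 -m pendant '[[[0,0,0,0,-1,0,2.6],[0,0,0,0,-2,0,2.6],[0,0,0,0,-3,0,2.6],[0,0,0,0,-3.8,0,2.6],[0,0,0,0,-4.1,0,2.6],[0,0,0,0,-4.1,0,2.6]]]'; python3 m.py
```

```text
t: 11.08
position: [383.3, 131.5, 118.9]
tool_rot: [-0.62, 0.785, -0.001, 0.001]
force: [-0.1, -0.1, 0.4]
grip_width: 0.305
grip_force: 0.0
blue 249 x -22.7..10.8 mean -6.7 y -6.7
green 20 x -42.0..-37.6 mean -39.6 y -2.3
red 23 x -54.0..-44.8 mean -49.2 y -2.2
amber 219 x -141.9..-97.8 mean -119.6 y -1.0
t 11.1333 tcp clamp x 152.37287333819955 z 118.76983048932378 f [ 0.4 -0.   0.6] f along x -0.4243645568304094
t: 11.63
position: [422.7, 121.5, 117.7]
tool_rot: [-0.619, 0.785, 0.001, -0.001]
force: [-2.5, 0.8, -0.2]
grip_width: 0.302
grip_force: 1.5
blue 244 x -43.7..-9.5 mean -27.5 y -6.8
green 17 x -62.7..-58.3 mean -60.7 y -3.8
red 22 x -74.7..-65.6 mean -70.1 y -2.4
amber 221 x -141.4..-97.8 mean -119.5 y -1.1
t 11.6833 tcp clamp x 111.94830791562572 z 117.84695032868768 f [-3.   1.6 -1.3] f along x 3.3281734198864434
```

```bash
python3 -m pendant '[[[0,0,0,0,1,0,2.6],[0,0,0,0,2,0,2.6],[0,0,0,0,3,0,2.6],[0,0,0,0,4,0,2.6],[0,0,0,0,4.1,0,2.6],[0,0,0,0,4.1,0,2.6]]]' && python3 -m pendant '[[[0,0,0,0,-1,0,2.6],[0,0,0,0,-2,0,2.6],[0,0,0,0,-2.8,0,2.6],[0,0,0,0,-3.3,0,2.6],[0,0,0,0,-3.5,0,2.6],[0,0,0,0,-3.5,0,2.6]]]'; python3 m.py
```

```text
t: 12.18
position: [382.3, 131.6, 118.8]
tool_rot: [-0.62, 0.785, -0.001, 0.001]
force: [0.3, 0.3, -0.2]
grip_width: 0.306
grip_force: 0.0
t: 12.68
position: [417.3, 123.0, 118.1]
tool_rot: [-0.619, 0.785, 0.0, 0.0]
force: [-2.0, 1.0, 0.4]
grip_width: 0.301
grip_force: 0.9
blue 244 x -59.6..-25.2 mean -43.4 y -6.8
green 16 x -79.6..-75.2 mean -77.2 y -2.5
red 20 x -90.3..-82.5 mean -86.2 y -2.6
amber 222 x -141.8..-97.8 mean -119.5 y -1.1
t 12.7333 tcp clamp x 117.5829633214163 z 118.1705044199089 f [-1.6  0.4  0.3] f along x 1.6078456633266422
```

```bash
python3 -m pendant '[[[0,0,0,0,-0.3,0,2.6],[0,0,0,0,-0.6,0,2.6],[0,0,0,0,-0.6,0,2.6],[0,0,0,0,-0.6,0,2.6]]]'; python3 m.py
```

```text
t: 13.07
position: [421.8, 121.9, 117.9]
tool_rot: [-0.62, 0.785, 0.0, -0.0]
force: [-3.3, 1.5, -1.9]
grip_width: 0.304
grip_force: 1.9
blue 242 x -62.9..-28.9 mean -47.0 y -6.7
green 22 x -82.5..-78.2 mean -80.2 y -3.0
red 23 x -95.2..-85.4 mean -90.3 y -2.6
amber 216 x -141.9..-98.8 mean -120.2 y -1.2
t 13.1167 tcp clamp x 112.91332125398365 z 117.94489307622301 f [-3.5  2.2 -1.8] f along x 3.9378272571318487
```

```bash
python3 -m pendant '[[[0,0,0,0,1,0,2.6],[0,0,0,0,2,0,2.6],[0,0,0,0,3,0,2.6],[0,0,0,0,4,0,2.6],[0,0,0,0,4.1,0,2.6],[0,0,0,0,4.1,0,2.6]]]' && python3 m.py && python3 -m pendant '[[[0,0,0,0,-0.6,0,2.6],[0,0,0,0,-1.1,0,2.6],[0,0,0,0,-1.4,0,2.6],[0,0,0,0,-1.4,0,2.6],[0,0,0,0,-1.4,0,2.6]]]'; python3 m.py; python3 -m pendant '[[[0,0,0,0,-0.3,0,2.6],[0,0,0,0,-0.5,0,2.6],[0,0,0,0,-0.5,0,2.6],[0,0,0,0,-0.5,0,2.6]]]'; python3 m.py
```

```text
t: 13.62
position: [382.4, 131.5, 118.8]
tool_rot: [-0.62, 0.785, -0.001, 0.001]
force: [0.7, -0.1, -0.6]
grip_width: 0.303
grip_force: 0.0
blue 250 x -63.3..-28.9 mean -47.1 y -7.0
green 20 x -82.5..-78.2 mean -80.2 y -3.0
red 23 x -95.2..-85.4 mean -90.3 y -2.6
amber 216 x -141.9..-98.8 mean -120.2 y -1.2
t 13.6667 tcp clamp x 152.66752857979193 z 118.86964843419656 f [-0.6  0.3  0.8] f along x 0.6964391036142996
t: 14.08
position: [396.4, 128.0, 118.1]
tool_rot: [-0.619, 0.785, 0.0, -0.0]
force: [-1.4, 0.6, 0.0]
grip_width: 0.306
grip_force: 0.8
blue 242 x -64.8..-30.7 mean -48.9 y -6.8
green 15 x -83.0..-78.6 mean -81.2 y -4.0
red 22 x -95.2..-86.4 mean -90.5 y -2.6
amber 212 x -142.8..-99.7 mean -120.9 y -1.1
t 14.1333 tcp clamp x 139.0042670235792 z 118.17704168507353 f [-0.7  0.9 -0. ] f along x 0.8531054675287633
t: 14.47
position: [400.1, 127.0, 118.1]
tool_rot: [-0.62, 0.785, 0.001, -0.001]
force: [-5.0, 1.5, 3.4]
grip_width: 0.305
grip_force: 2.5
blue 249 x -67.5..-32.0 mean -50.7 y -6.7
green 18 x -84.0..-78.2 mean -81.0 y -3.7
red 20 x -95.2..-86.9 mean -90.9 y -2.4
amber 214 x -142.8..-99.7 mean -120.8 y -1.1
t 14.5167 tcp clamp x 135.1212901155742 z 118.10072589317696 f [-5.1  1.   1.7] f along x 5.15638067382727
```

```bash
python3 -m pendant '[[[0,0,0,0,-0.3,0,2.6],[0,0,0,0,-0.6,0,2.6],[0,0,0,0,-0.6,0,2.6],[0,0,0,0,-0.6,0,2.6]]]'; python3 m.py;  python3 -m pendant '[[[0,0,0,0,-0.2,0,2.6],[0,0,0,0,-0.3,0,2.6],[0,0,0,0,-0.3,0,2.6],[0,0,0,0,-0.3,0,2.6]]]'; python3 m.py; python3 - <<'E'
from h import *
t=read_camera("top"); s=read_camera("scene"); O=np.array([648.2,67.4])+120*np.array([-.9724,.2334]); P=np.r_[O-75*np.array([-.9724,.2334]),40]
c=[]
for d in(t,s):
    p=proj(d,P)[0].astype(int); print(p); c.append(cv2.resize(d["color"][p[1]-20:p[1]+20,p[0]-20:p[0]+20,::-1],(400,400),interpolation=cv2.INTER_NEAREST))
cv2.imwrite("pics/b1.png",np.hstack(c))
E
```

```text
t: 14.85
position: [405.6, 125.6, 118.0]
tool_rot: [-0.62, 0.785, 0.001, -0.001]
force: [-5.0, 1.2, 4.1]
grip_width: 0.303
grip_force: 3.0
blue 251 x -70.9..-35.8 mean -54.5 y -7.1
green 22 x -84.0..-79.1 mean -81.5 y -1.9
red 19 x -95.2..-87.4 mean -91.1 y -2.5
amber 215 x -142.8..-99.7 mean -120.8 y -1.1
t 14.9 tcp clamp x 129.5141091242402 z 118.02487420939939 f [-5.9  1.8  3.4] f along x 6.169111514262259
t: 15.23
position: [407.4, 125.1, 117.9]
tool_rot: [-0.62, 0.785, 0.002, -0.001]
force: [-8.4, 2.0, 5.8]
grip_width: 0.299
grip_force: 4.3
blue 243 x -72.3..-36.8 mean -55.5 y -7.2
green 18 x -84.0..-80.1 mean -82.1 y -2.7
red 19 x -95.2..-87.4 mean -91.1 y -2.5
amber 216 x -142.8..-99.7 mean -120.9 y -1.1
t 15.2833 tcp clamp x 127.60213952761649 z 117.8838498753059 f [-8.3  3.1  5.8] f along x 8.80577274948046
[186 180]
[314 202]
```

View pics/b1.png

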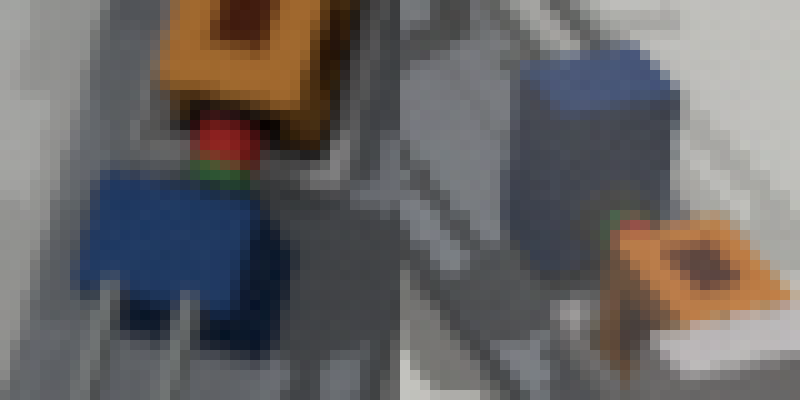

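White has gone into the sleeve. Green stands at the sleeve's edge with red fully outside, and the carriage-to-band shift gives about 8 mm of compression. I'll hold for a second, check stability and hand in.

```bash
python3 -m pendant '[[[0,0,0,0,0,0,2.6],[0,0,0,0,0,0,2.6],[0,0,0,0,0,0,2.6],[0,0,0,0,0,0,2.6],[0,0,0,0,0,0,2.6],[0,0,0,0,0,0,2.6],[0,0,0,0,0,0,2.6],[0,0,0,0,0,0,2.6]]]'; python3 m.py; python3 -m pendant '[[[0,0,0,0,0,0,2.6],[0,0,0,0,0,0,2.6],[0,0,0,0,0,0,2.6],[0,0,0,0,0,0,2.6]]]'; python3 m.py
```

```text
t: 16.05
position: [407.4, 125.1, 117.9]
tool_rot: [-0.62, 0.785, 0.002, -0.001]
force: [-8.6, 2.4, 5.5]
grip_width: 0.306
grip_force: 4.3
blue 247 x -71.8..-36.3 mean -55.1 y -7.4
green 23 x -84.0..-80.1 mean -82.1 y -2.7
red 19 x -95.2..-87.4 mean -91.1 y -2.5
amber 216 x -142.8..-99.7 mean -120.8 y -1.1
t 16.1 tcp clamp x 127.61205502615358 z 117.88693604067676 f [-7.9  2.2  6. ] f along x 8.206939529914443
t: 16.43
position: [407.4, 125.1, 117.9]
tool_rot: [-0.62, 0.785, 0.002, -0.001]
force: [-7.5, 2.7, 5.3]
grip_width: 0.301
grip_force: 4.3
blue 242 x -71.8..-36.3 mean -55.4 y -7.2
green 18 x -84.0..-80.1 mean -82.1 y -2.7
red 19 x -95.2..-87.4 mean -91.1 y -2.5
amber 214 x -142.8..-99.7 mean -120.9 y -1.1
t 16.4833 tcp clamp x 127.58319788463434 z 117.90723220027193 f [-8.2  2.7  6.4] f along x 8.560779608172467
```

Steady; handing in.

```bash
python3 -c "
from station import workorder
print(workorder.finish_job())"
```

```text
the job is handed in; nothing more can be done
None
```

The amber block sits square in the pocket against the anvil. I handed the job in at about 16.5 s with the trigger still held; the plunger is pressed in about 8 mm by camera estimate, with its green band at the sleeve's edge.

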